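# Sort a mixed lot back into its card trays

## Task

Sort the loose tan-handled fork, the silver spoon and the two ball-shaped stoppers, which lie on the table right in front of you between the trays, into the three card trays: each goes with its own kind, which the one piece already in each tray shows (forks with forks and spoons with spoons, whatever their handles). Lay the fork and the spoon flat on the tray floor beside the piece already there and lengthwise in the tray, stand both stoppers upright on the floor of theirs, and set everything down rather than dropping it. Leave the pieces that are already in the trays where they are.

Things in the scene. Friction and masses are not known exactly. Their poses are not given: they have to be found in the camera images.
- fork_tray: open brown card tray with a flat floor, fixed to the table, 125 x 200 mm outside and 43 mm high, walls and floor 2 mm thick (inside 120 x 196 mm). All three trays look alike; this is the one in which a small fork already lies. Origin: centre of its underside; x across its 125 mm width, y along its 200 mm length, z up
- spoon_tray: open brown card tray with a flat floor, fixed to the table, 125 x 200 mm outside and 43 mm high, walls and floor 2 mm thick (inside 120 x 196 mm). All three trays look alike; this is the one in which a spoon already lies. Origin: centre of its underside; x across its 125 mm width, y along its 200 mm length, z up
- stopper_tray: open brown card tray with a flat floor, fixed to the table, 125 x 200 mm outside and 43 mm high, walls and floor 2 mm thick (inside 120 x 196 mm). All three trays look alike; this is the one in which a ball stopper already stands. Origin: centre of its underside; x across its 125 mm width, y along its 200 mm length, z up
- sample_fork: the fork already in the fork tray: small, pearl-white handle, 115 x 17 x 10 mm, lying lengthwise close to the tray's -x long wall, about 42 mm from the tray's middle line; to be left alone; origin: middle of its length, at its underside; x runs along it from the handle end to the tines, z up. The handle is 10 mm wide and 6 mm thick where it is gripped, at the middle; lies flat
- sample_spoon: the spoon already in the spoon tray: tan bone handle, 136 x 30 x 11 mm, lying lengthwise close to the tray's -x long wall, about 42 mm from the tray's middle line; to be left alone; origin: middle of its length, at its underside; x runs along it from the handle end to the bowl, z up. The handle is 10 mm wide and 6 mm thick where it is gripped, at the middle; lies flat
- sample_stopper: the stopper already in the stopper tray, in the corner at the tray's -x, +y (about 30 mm and 65 mm from the tray's centre), fixed to its floor; round ball knob on a small foot (a bottle stopper) of plain grey frosted look, 33 mm across and 45 mm high, standing upright. Origin: centre of its underside, z up; the ball is widest (33 mm) about 29 mm above the origin
- fork: the loose fork to be sorted: tan bone handle, 152 x 21 x 10 mm, lying on the table; origin: middle of its length, at its underside; x runs along it from the handle end to the tines, z up. The handle is 10 mm wide and 6 mm thick where it is gripped, at the middle; lies flat
- spoon: the loose spoon to be sorted: all silver metal, 125 x 28 x 10 mm, lying on the table; origin: middle of its length, at its underside; x runs along it from the handle end to the bowl, z up. The handle is 8 mm wide and 6 mm thick where it is gripped, at the middle; lies flat
- stopper_a: loose stopper to be sorted, standing on the table: round ball knob on a small foot (a bottle stopper) of plain grey frosted look, 33 mm across and 45 mm high, standing upright. Origin: centre of its underside, z up; the ball is widest (33 mm) about 29 mm above the origin
- stopper_b: loose stopper to be sorted, standing on the table, like the other: round ball knob on a small foot (a bottle stopper) of plain grey frosted look, 33 mm across and 45 mm high, standing upright. Origin: centre of its underside, z up; the ball is widest (33 mm) about 29 mm above the origin
Not all that is in view belongs to the job. What is shaped like the stopper_tray but pink is not meant.

How it is judged:
By the outcome, as a careful person would: the job done as asked, in the order asked, and still so for the second after the job is handed in, with the robot touching nothing.
It also fails if it takes over 136 s, if anything falls off the work surface, if the arm or the gripper's body presses on something with over 40 N, if the wrist force passes 120 N, or if a joint passes its speed limit or range.

## Robot

A 6-joint arm with a two-finger parallel gripper is mounted at the origin on a cart in front of the work surface, level with it; the furniture and walls round the work are solid. World frame = base frame: x ahead of the robot, y to its left, z up, the work surface at z = 0. Lengths are in m, angles in degrees, forces in N, time in s.
With the tool pointing down it reaches from about 0.225 to 0.725 m from the base axis. Payload 3.1 kg.
Tool frame: the origin (TCP) lies midway between the tips of the shut fingers; the grasp point (between the pads) lies 19 mm behind it; z points along the fingers, y is the line along which they close (so a half turn about z gives the same grasp; the last joint's range is limited). The gripper opens to 85 mm and grips with 20 to 120 N. Pads are 22 mm wide; open, the fingers measure 114 mm over their backs; the gripper's body (76 mm by 85 mm) begins 54 mm behind the grasp point. The pads swing forward as they close: fully open they stand 13 mm farther back than shut.
Start: joints at [66.303, 2.75, 5.684, 92.934, 0, 82.678], TCP at [0.148, 0.504, 0.205] pointing down, gripper open.
Joint ranges: [-166.93, 166.93], [-56.73, 111.36], [-69.38, 81.34], [-121.58, 131.49], [-85.45, 84.26], [-180, 180]. Speed limits (degrees/s): [159.86, 159.86, 180, 180, 180, 180].

## Interface

Orientations are given as a 3x3 rotation matrix whose columns are the frame's x, y, z axes.
In Python, from bench import robot gives the robot as it stands.
- The arm moves only by the tool step_arm, never from a script. Its arguments are lists of equal length, an entry for each row: "hand": the finger opening in m, from 0 to 0.0854; "slide": the shift along the world's x, y, z in m, a list of three; "twist": the turn about the world's z in rad. A call has 1 to 12 rows; each row shifts and turns the commanded pose from where the row before left it; what a row does not reach is not made up. A row lasts 1/10 s, in which the tool goes at most 50 mm and 8.59 degrees, less where a joint would pass 70% of its speed; a pose out of reach is approached as far as the arm can. A call is refused whole if a number of a shift passes 0.05 or a number of a turn 0.15, either way. A call with a gripper value outside its range is refused whole. The fingers move at their own pace and stop on an object; "force" is the grip in N (left out, the last holds). Time passes only in rows, so rows that do not move let the fingers close. It gives the time, the measured TCP pose, the force, the opening and the grip force at its end, in the units of the state.
- robot.observe(): the state, without advancing time (a new reading comes with each control period).
- robot.snapshot(name): name is "scene" or "top" or "wrist"; returns (picture, depth): 400x640x3 uint8, blue, green, red; 400x640 float32, m along the optical axis (not along the pixel's ray), 0 where there is no reading.
- robot.calibration(name): a dict with "camera_matrix" (3x3 intrinsics, pixels), "k1" (the pictures are not rectified: a ray, as slopes to the right and down, at radius r is drawn at 1 + k1 r^2 times it, then the intrinsics apply), "R" (3x3) and "t" (3): a world point X has camera coordinates R X + t. Camera axes: x right, y down, z forward; pixel columns grow to the right and rows downward; lengths in m; the calibration is good to about 2 mm. A picture is of the moment at which its call begins: read the wrist's pose just before it. calibration takes no time and is no camera call; for the wrist camera it gives the pose at the moment of the call.
- robot.finish_job(): hands the job in; it is judged then, once.
The state is a dict: "time_s": time; "joint_pos": joint angles; "joint_velocities": joint speeds; "joint_torque": joint torques, N m; "position": TCP position; "tool_rot": TCP orientation; "contact_force": force on the tool from outside, world axes, zero at the start; "wrist_torque": the same for the moment, N m; "finger_gap": finger opening in m; "finger_force": force on a finger pad.
Only numpy, scipy, OpenCV 4.12 (cv2) and the standard library are available. Lean on these libraries where they do the work, as an engineer would, in place of code of your own. Each camera call takes 0.05 s, during which the arm holds its last target. There are 200 camera calls.

## Working session

There is one attempt and no reset: what is moved stays moved. The work goes in short steps, Python scripts to look and compute and a tool call to move; the robot and the scene stay as the last step left them, time stands still between calls to the robot, and variables do not carry over. Pictures are saved under pics/ and viewed, at most 14 in all, crops included, and the job is handed in when it is done.

Besides the shell and the picture viewer there is one more tool, called in YAML: its name, and indented under it one key for each argument. step_arm: Moves the arm, as the interface text tells. Its arguments: {"type":"object","properties":{"hand":{"type":"array","items":{"type":"number"}},"slide":{"type":"array","items":{"type":"array","items":{"type":"number"}}},"twist":{"type":"array","items":{"type":"number"}},"force":{"type":"number"}},"required":["hand","slide","twist"]}

```bash
ls; mkdir -p pics
cat > h.py <<'E'
import numpy as np,cv2
from bench import robot
def snap(n,f):
    c=robot.calibration(n); p,d=robot.snapshot(n); cv2.imwrite('pics/'+f+'.png',p); np.savez('pics/'+f+'.npz',p=p,d=d,**{k:np.array(v) for k,v in c.items()}); return p,d,c
def load(f): return dict(np.load('pics/'+f+'.npz'))
def ray(c,uv):
    K=np.array(c['camera_matrix'],float);k=float(c['k1']);uv=np.atleast_2d(uv).astype(float)
    x=cv2.undistortPoints(uv.reshape(-1,1,2),K,np.array([k,0,0,0.]))[:,0]
    R=np.array(c['R']);t=np.array(c['t'])
    return -R.T@t, np.c_[x,np.ones(len(x))]@R
def onplane(c,uv,z):
    o,d=ray(c,uv); return o+d*((z-o[2])/d[:,2])[:,None]
def cloud(c,d):
    v,u=np.mgrid[0:400,0:640]; o,r=ray(c,np.c_[u.ravel(),v.ravel()])
    return (o+r*d.reshape(-1,1)).reshape(400,640,3)
def proj(c,X):
    R=np.array(c['R']);t=np.array(c['t']);k=float(c['k1']);q=np.atleast_2d(X)@R.T+t
    s=q[:,:2]/q[:,2:];s=s*(1+k*(s**2).sum(1,keepdims=True));K=np.array(c['camera_matrix']);return s*[K[0,0],K[1,1]]+K[:2,2]
E
python3 - <<'E'
from h import *
for n in('scene','top','wrist'):
    p,d,c=snap(n,n+'0'); o,_=ray(c,[320,200]); print(n,o.round(3),c['k1'],np.array(c['camera_matrix']).round(1).tolist())
s=robot.observe();print(s)
E
```

```text
pics
scene [-0.236 -0.46   0.739] -0.028244637053455632 [[374.0, 0.0, 317.9], [0.0, 374.0, 192.9], [0.0, 0.0, 1.0]]
top [0.481 0.015 1.162] -0.030682128509638577 [[387.9, 0.0, 312.7], [0.0, 387.9, 200.9], [0.0, 0.0, 1.0]]
wrist [0.084 0.522 0.372] -0.04038609982454722 [[342.3, 0.0, 320.5], [0.0, 342.3, 200.9], [0.0, 0.0, 1.0]]
{'time_s': 0.15, 'joint_pos': array([ 6.63026645e+01,  2.78234458e+00,  5.61244123e+00,  9.29320200e+01,
       -3.33142033e-04,  8.26763876e+01]), 'joint_velocities': array([-0.0793275 , -0.14818423,  0.25497971, -0.02654972,  0.05286613,
       -0.03046232]), 'joint_torque': array([ 1.95469060e-03, -3.39258993e+01,  3.20424163e+01,  1.53439085e-02,
       -1.37790344e-04,  5.60516625e-06]), 'position': array([0.14781701, 0.50323133, 0.20439518]), 'tool_rot': array([[-9.59443284e-01,  2.81900837e-01, -7.09624028e-04],
       [ 2.81901644e-01,  9.59441922e-01, -1.63124009e-03],
       [ 2.20995094e-04, -1.76512653e-03, -9.99998418e-01]]), 'contact_force': array([ 0.33385007, -0.15722913, -0.12151822]), 'wrist_torque': array([-0.04032013,  0.03492298, -0.05845619]), 'finger_force': 0.0, 'finger_gap': 0.08537585379952267}
```

View pics/top0.png

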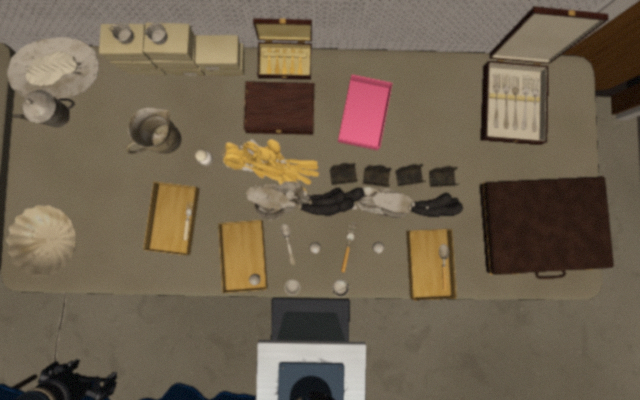

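View pics/scene0.png

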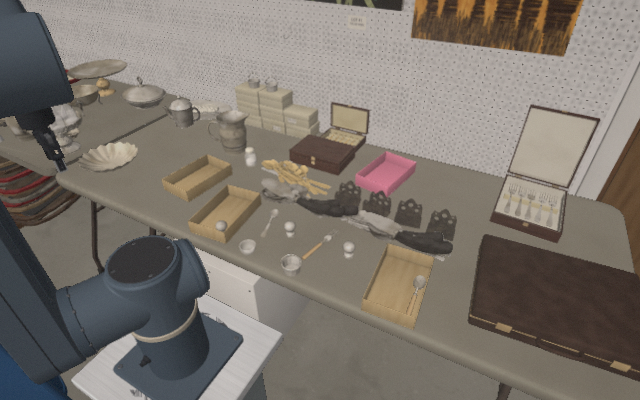

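Top view: trays at (172,218) with a white-handled fork, (243,256) with a ball stopper and (430,264) with a spoon. Loose pieces are the silver spoon (289,243), the tan fork (348,248), and balls at (315,248) and (378,248). The round things at (292,287) and (340,287) look like little bowls and are not meant. The pink tray at (365,112) is the decoy. I'll enlarge to confirm.

Run:
```python
from h import *
a=load('top0');b=load('scene0')
A=cv2.resize(a['p'][175:305,140:470],(792,312),interpolation=cv2.INTER_CUBIC)
B=cv2.resize(b['p'][150:325,160:440],(448,280),interpolation=cv2.INTER_CUBIC)
o=np.zeros((592,792,3),np.uint8);o[:312]=A;o[312:,:448]=B;cv2.imwrite('pics/crop0.png',o)
P=cloud(a,a['d'])
for n,u,v in[('table',330,262),('ft',165,220),('st',240,240),('sp',430,264),('ba',315,248),('bb',378,248),('c1',292,287),('c2',340,287),('spoon',291,255),('fork',346,263),('ss',254,279)]:print(n,P[v,u].round(4),a['d'][v,u])
```

```text
table [ 3.865e-01 -5.220e-02  1.000e-04] 1.1525298
ft [0.5009 0.4423 0.0039] 1.1519015
st [0.4463 0.2165 0.0035] 1.1507045
sp [ 0.3859 -0.3512  0.0016] 1.154223
ba [ 0.4291 -0.006   0.0439] 1.1115143
bb [ 0.4327 -0.1864  0.048 ] 1.1096207
c1 [0.3113 0.0588 0.0027] 1.1431518
c2 [ 0.3139 -0.0829  0.0028] 1.144772
spoon [0.405  0.0641 0.0013] 1.1514049
fork [ 0.3847 -0.0997  0.0029] 1.150147
ss [0.3384 0.1654 0.0486] 1.0981947
```

View pics/crop0.png

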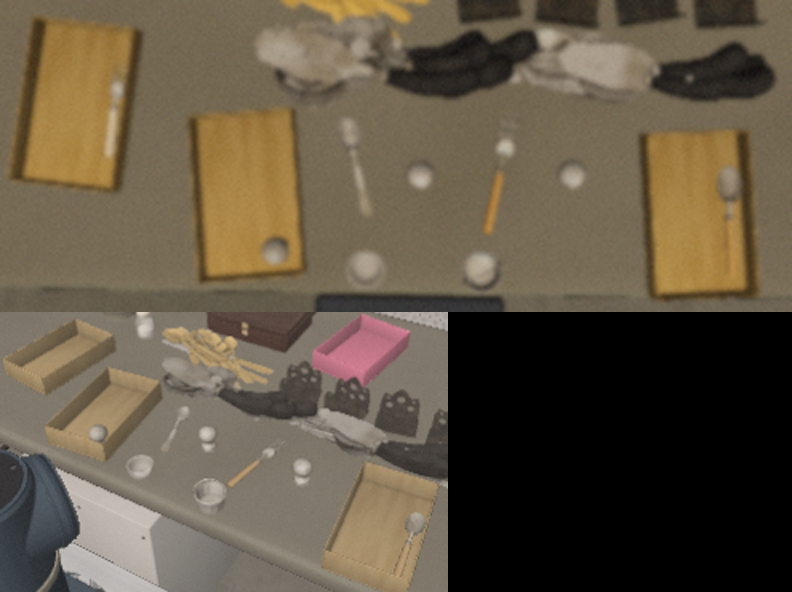

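The crop confirms it: ball stoppers at (315,248) and (378,248), open-topped cups at (292,287) and (340,287). I'll move over the pieces for wrist views.

step_arm:
  hand: [0.06,0.06,0.06,0.06,0.06,0.06,0.06,0.06,0.06,0.06,0.06,0.06]
  slide:
    - [0.023,-0.038,0.004]
    - [0.023,-0.038,0.004]
    - [0.023,-0.038,0.004]
    - [0.023,-0.038,0.004]
    - [0.023,-0.038,0.004]
    - [0.023,-0.038,0.004]
    - [0.023,-0.038,0.004]
    - [0.023,-0.038,0.004]
    - [0.023,-0.038,0.004]
    - [0.023,-0.038,0.004]
    - [0.023,-0.038,0.004]
    - [0,0,0]
  twist: [0.026,0.026,0.026,0.026,0.026,0.026,0.026,0.026,0.026,0.026,0.026,0]

```text
time_s: 1.35
position: [0.4032, 0.0814, 0.2489]
tool_rot: [[-1.0, 0.007, 0.001], [0.007, 1.0, -0.002], [-0.001, -0.002, -1.0]]
contact_force: [-0.2, 1.6, 0.2]
finger_gap: 0.0598
finger_force: 0.0
```

Run:
```python
from h import *
p,d,c=snap('wrist','w1');print(ray(c,[320,200]));
```

```text
(array([0.33614695, 0.08209448, 0.41671179]), array([[ 0.26541248, -0.00485787, -0.9641276 ]]))
```

step_arm:
  hand: [0.06,0.06,0.06,0.06]
  slide:
    - [0,-0.045,0]
    - [0,-0.045,0]
    - [0,-0.045,0]
    - [0,0,0]
  twist: [0,0,0,0]

```text
time_s: 1.8
position: [0.4005, -0.0525, 0.2487]
tool_rot: [[-1.0, 0.006, -0.001], [0.006, 1.0, -0.002], [0.001, -0.002, -1.0]]
contact_force: [-0.0, -0.1, 0.6]
finger_gap: 0.0602
finger_force: 0.0
```

Run:
```python
from h import *
p,d,c=snap('wrist','w2')
a=load('w1')['p'];cv2.imwrite('pics/w12.png',cv2.resize(np.vstack([a,p]),(480,600)))
```

```text
(no output)
```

View pics/w12.png

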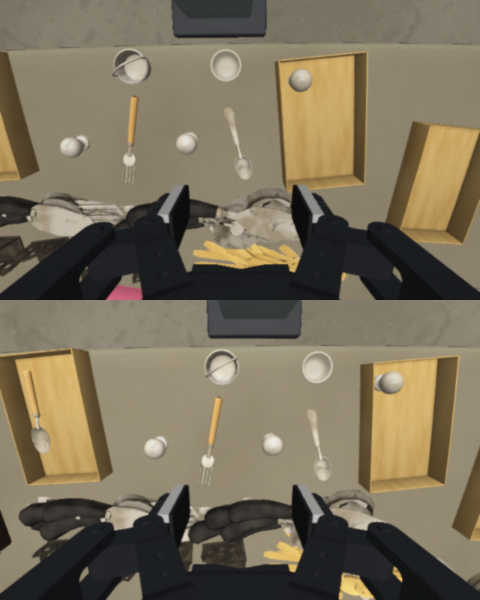

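Wrist views (shown at 0.75 scale), with view 2 in the lower half: stoppers at (155,448) and (272,444), fork from (218,400) to (206,480), spoon from (312,412) to (322,475). The cups at (222,367) and (317,367) sit near the handles. Next I segment and triangulate.

```bash
cat > seg.py <<'E'
from h import *
S=1/0.75
seeds={'w1':dict(fork=(132,115),spoon=(232,125),sa=(187,143),sb=(70,146)),'w2':dict(fork=(216,110),spoon=(312,120),sa=(272,144),sb=(155,148))}
def comp(f):
    L=load(f);p=cv2.GaussianBlur(L['p'],(3,3),0);lab=cv2.cvtColor(p,cv2.COLOR_BGR2LAB).astype(float)
    bg=np.median(lab[200-90:200+40,60:560].reshape(-1,3),0)
    m=((np.linalg.norm(lab-bg,axis=2)>22)).astype(np.uint8)
    n,l,st,ce=cv2.connectedComponentsWithStats(m); out={}
    for k,(x,y) in seeds[f].items():
        x,y=x*S,y*S
        w=l[int(y)-8:int(y)+9,int(x)-8:int(x)+9];w=w[w>0]
        i=np.bincount(w).argmax() if len(w) else 0
        out[k]=np.argwhere(l==i)[:,::-1],st[i]
    return L,out
R={f:comp(f) for f in seeds}
def tri(u1,u2):
    o1,d1=ray(R['w1'][0],u1);o2,d2=ray(R['w2'][0],u2);d1,d2=d1[0],d2[0]
    s=np.linalg.lstsq(np.c_[d1,-d2],o2-o1,rcond=None)[0];A=o1+s[0]*d1;B=o2+s[1]*d2
    return (A+B)/2,np.linalg.norm(A-B)
if __name__=='__main__':
  for k in('fork','spoon'):
    for f in R:
        L,o=R[f];px,st=o[k];X=onplane(L,px,0.004)[:,:2];
        (cx,cy),(w,h),a=cv2.minAreaRect((X*1000).astype(np.float32))
        q,mu=X-X.mean(0),X.mean(0);v=np.linalg.svd(q,full_matrices=False)[2][0];v*=np.sign(v[0]);t=q@v
        print(k,f,st,'rect',(cx,cy,w,h,a),'axis deg',np.degrees(np.arctan2(v[1],v[0])),'mid',(mu+v*(t.min()+t.max())/2).round(4),'len',np.ptp(t))
    e=[]
    for f in R:
        px=R[f][1][k][0].astype(float); e.append((px[np.argmin(px[:,1])],px[np.argmax(px[:,1])]))
    print(' tri ends',[tri(e[0][i],e[1][i]) for i in(0,1)])
  for k in('sa','sb'):
    for f in R: print(k,f,R[f][1][k][1])
E
python3 seg.py
```

```text
fork w1 [171 128  14  67 583] rect (399.81439208984375, -95.40541076660156, 12.355293273925781, 82.34107971191406, 78.148681640625) axis deg -11.28279638965654 mid [ 0.3999 -0.0953] len 0.08236318359231898
fork w2 [278 130  17  64 498] rect (399.14501953125, -95.01244354248047, 10.781404495239258, 78.08072662353516, 79.14025115966797) axis deg -11.822923653120911 mid [ 0.3991 -0.0956] len 0.0780479275781703
 tri ends [(array([ 0.36046289, -0.09184788, -0.00367167]), np.float64(0.0007759527982955028)), (array([ 0.44144485, -0.10460941, -0.00551666]), np.float64(0.0034250493036044947))]
spoon w1 [300 144  35  96 799] rect (441.5362243652344, 73.44303894042969, 125.53318786621094, 21.309417724609375, 15.685111045837402) axis deg 13.114985615250575 mid [0.441  0.0754] len 0.1255988257792749
spoon w2 [411 147  28  94 793] rect (441.69403076171875, 73.50374603271484, 125.50419616699219, 20.9766788482666, 16.137815475463867) axis deg 13.591527410772029 mid [0.4411 0.0753] len 0.12530153873176786
 tri ends [(array([ 0.38154515,  0.05966756, -0.00488955]), np.float64(0.001046773299954982)), (array([ 5.03180537e-01,  8.74441333e-02, -4.82255953e-06]), np.float64(0.0009308431020215231))]
sa w1 [235 176  27  25 513]
sa w2 [352 177  25  26 491]
sb w1 [ 80 183  24  23 438]
sb w2 [192 181  31  27 565]
```

```bash
cat > m2.py <<'E'
from seg import *
for k in('sa','sb'):
    C={}
    for f in R:
        L=R[f][0];x,y=[int(v*S) for v in seeds[f][k]];g=cv2.cvtColor(L['p'],cv2.COLOR_BGR2GRAY)[y-28:y+28,x-28:x+28]
        c=cv2.HoughCircles(cv2.resize(g,None,fx=4,fy=4,interpolation=cv2.INTER_CUBIC),cv2.HOUGH_GRADIENT,1,200,param1=80,param2=12,minRadius=40,maxRadius=66)[0][0]
        C[f]=np.array([x-28+(c[0]-1.5)/4,y-28+(c[1]-1.5)/4]);print(k,f,C[f],c[2]/4,onplane(L,C[f],0.029).round(4))
    print('ball centre',tri(C['w1'],C['w2']))
for f in('top0','w1','w2'):
    L=load(f);P=cloud(L,L['d'])
    hsv=cv2.cvtColor(L['p'],cv2.COLOR_BGR2HSV);m=((abs(hsv[...,0].astype(int)-18)<9)&(hsv[...,1]>90)).astype(np.uint8)
    m=cv2.morphologyEx(m,cv2.MORPH_CLOSE,np.ones((7,7)));m=cv2.dilate(m,np.ones((3,3)))
    n,l,st,ce=cv2.connectedComponentsWithStats(m)
    for i in range(1,n):
        if st[i,4]<1500: continue
        X=P[(l==i)&(L['d']>0)];r=X[(X[:,2]>.034)&(X[:,2]<.05)];fl=X[abs(X[:,2])<.008]
        if len(r)<20: continue
        print(f,st[i],'rim',len(r),[np.round(v,1) for v in cv2.minAreaRect((r[:,:2]*1000).astype(np.float32))],'rimz',np.percentile(r[:,2],90).round(4),'floor',[np.round(v,1) for v in cv2.minAreaRect((fl[:,:2]*1000).astype(np.float32))],'z',np.median(fl[:,2]).round(4))
L=R['w2'][0]; print('tine tip',onplane(L,[273,240],0.004))
E
python3 m2.py
```

```text
sa w1 [248.25 191.75] 14.1 [[ 0.4323 -0.0037  0.029 ]]
sa w2 [364.75 191.25] 10.475 [[ 0.4294 -0.0013  0.029 ]]
ball centre (array([ 0.42923733, -0.00215872,  0.03562453]), np.float64(0.002827224898055709))
sb w1 [ 90.75 195.  ] 11.15 [[ 0.4349 -0.1935  0.029 ]]
sb w2 [206.75 198.25] 14.025 [[ 0.4369 -0.187   0.029 ]]
ball centre (array([ 0.43103369, -0.18035537,  0.04775239]), np.float64(0.0017138929998725394))
top0 [ 479    0  161  146 7621] rim 814 [array([ 938.1, -764.3]), array([298.6, 600. ]), np.float64(18.6)] rimz 0.0449 floor [array([ 942.5, -784.8]), array([306.1, 638. ]), np.float64(17.6)] z 0.0015
top0 [  221    17   100   175 10512] rim 1370 [array([863.1, 109.8]), array([237.7, 464.4]), np.float64(78.4)] rimz 0.0498 floor [array([838.6,  99.5]), array([308. , 440.2]), np.float64(78.2)] z 0.0022
top0 [ 102   28  143   49 3056] rim 199 [array([946.3, 398.6]), array([ 31.5, 362.1]), np.float64(5.3)] rimz 0.0478 floor [array([1015.1,  437.6]), array([406.4, 133.9]), np.float64(88.0)] z 0.0024
top0 [  479   175   135   106 12406] rim 405 [array([ 428.7, -596.3]), array([405.
[... 1256 characters left out ...]
2.5]), array([179.9, 232.1]), np.float64(84.5)] z 0.0016
w2 [    0    63   151   186 21729] rim 2652 [array([ 390.4, -343.9]), array([201.3, 128.2]), np.float64(3.5)] rimz 0.0425 floor [array([ 396.1, -365.6]), array([226.9, 171.4]), np.float64(3.6)] z 0.0012
w2 [  477    73   137   186 21352] rim 2845 [array([403.4, 205.8]), array([201.2, 127.4]), np.float64(5.6)] rimz 0.0428 floor [array([412.4, 225.7]), array([226.5, 165.3]), np.float64(5.7)] z 0.0014
w2 [ 602  196   38  126 2650] rim 370 [array([567.1, 349.9]), array([78.2, 25.6]), np.float64(15.4)] rimz 0.0425 floor [array([546.8, 360.9]), array([198.1,  58. ]), np.float64(15.0)] z 0.0025
tine tip [[ 0.49988581 -0.11479133  0.004     ]]
```

```bash
cat > m3.py <<'E'
from h import *
from scipy.optimize import least_squares
for f in('w1','w2'):
    L=load(f);P=cloud(L,L['d']).reshape(-1,3)
    for k,c in dict(sa=(.430,-.003),sb=(.434,-.187)).items():
        q=P[(np.hypot(P[:,0]-c[0],P[:,1]-c[1])<.028)&(P[:,2]>.02)&(P[:,2]<.06)]
        r=least_squares(lambda s:np.linalg.norm(q-s,axis=1)-.0165,[*c,.029],loss='soft_l1',f_scale=.001).x
        print(f,k,len(q),r.round(4),'top',np.percentile(q[:,2],97).round(4))
    for k,(mid,a) in dict(fork=((.432,-.102),-11.5),spoon=((.4415,.074),13.3)).items():
        a=np.radians(a);d=np.array([np.cos(a),np.sin(a)]);n=np.array([-d[1],d[0]]);e=P[:,:2]-mid;t=e@d;s=e@n
        m=(abs(t)<.09)&(abs(s)<.02)&(P[:,2]>.0045)&(P[:,2]<.02)
        print(f,k,'t',np.percentile(t[m],[1,99]).round(4),'hz',[ (np.median(s[m&(abs(t-x)<.012)]).round(4),np.percentile(P[m&(abs(t-x)<.012),2],80).round(4)) for x in(-.05,-.025,0,.025,.05) if (m&(abs(t-x)<.012)).sum()>3])
E
python3 m3.py
```

```text
w1 sa 632 [ 0.4313 -0.0036  0.0278] top 0.0436
w1 sb 651 [ 0.4359 -0.1872  0.0275] top 0.0434
w1 fork t [-0.0726  0.0432] hz [(np.float64(0.0015), np.float64(0.0088)), (np.float64(0.0014), np.float64(0.0084)), (np.float64(0.0011), np.float64(0.0084)), (np.float64(0.0002), np.float64(0.007)), (np.float64(0.0003), np.float64(0.0062))]
w1 spoon t [-0.0412  0.0898] hz [(np.float64(0.0027), np.float64(0.0048)), (np.float64(0.002), np.float64(0.0049)), (np.float64(0.0018), np.float64(0.0075)), (np.float64(0.0016), np.float64(0.0085)), (np.float64(0.0021), np.float64(0.008))]
w2 sa 621 [ 0.4312 -0.0037  0.0279] top 0.0439
w2 sb 617 [ 0.4352 -0.1873  0.0276] top 0.0434
w2 fork t [-0.0721  0.0437] hz [(np.float64(0.0003), np.float64(0.0085)), (np.float64(0.0002), np.float64(0.0082)), (np.float64(0.0002), np.float64(0.0081)), (np.float64(0.0004), np.float64(0.0069)), (np.float64(0.0008), np.float64(0.0064))]
w2 spoon t [-0.0548  0.0897] hz [(np.float64(0.0017), np.float64(0.0049)), (np.float64(0.0009), np.float64(0.0051)), (np.float64(0.0018), np.float64(0.0073)), (np.float64(0.0034), np.float64(0.009)), (np.float64(0.0067), np.float64(0.008))]
```

step_arm:
  hand: [0.045,0.045,0.045,0.045,0.045,0.045,0.045]
  slide:
    - [0.008,-0.012,-0.04]
    - [0.008,-0.012,-0.04]
    - [0.008,-0.012,-0.04]
    - [0.008,-0.013,-0.04]
    - [0,0,-0.03]
    - [0,0,-0.02]
    - [0,0,0]
  twist: [-0.05,-0.05,-0.05,-0.044,0,0,0]

```text
time_s: 2.55
position: [0.4297, -0.0947, 0.0355]
tool_rot: [[-0.982, 0.19, -0.008], [0.19, 0.982, 0.004], [0.008, 0.002, -1.0]]
contact_force: [-1.1, 0.2, -0.4]
finger_gap: 0.0451
finger_force: 0.0
```

step_arm:
  hand: [0.045,0.045,0.045,0.045,0.045]
  slide:
    - [0.001,-0.002,-0.015]
    - [0,-0.001,-0.01]
    - [0,0,-0.002]
    - [0,0,0]
    - [0,0,0]
  twist: [0,0,0,0,0]

```text
time_s: 3.05
position: [0.4347, -0.1012, 0.0133]
tool_rot: [[-0.981, 0.192, 0.001], [0.192, 0.981, -0.0], [-0.001, -0.0, -1.0]]
contact_force: [0.3, -0.2, 0.4]
finger_gap: 0.045
finger_force: 0.0
```

Run:
```python
from h import *
s=robot.observe();print(s['position'],s['contact_force'])
p,d,c=snap('wrist','w3');cv2.imwrite('pics/w3b.png',p)
```

```text
[ 0.43471026 -0.10123524  0.01327817] [ 0.25084459 -0.19861521  0.3591653 ]
```

View pics/w3b.png

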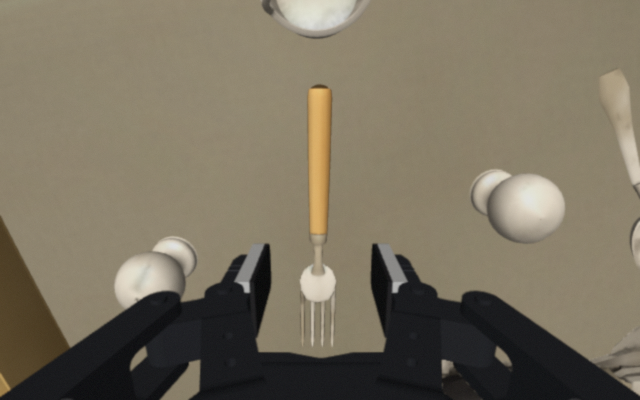

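The fork lies centred and aligned between the fingers, with handle end at (319,86), tan end at (318,235) and tines at (318,345). I'll check where the pads meet it lengthwise.

Run:
```python
from h import *
L=load('w3');print(proj(L,[[.4347,-.1012,.005],[.4347,-.1012,.0133]]));X=onplane(L,[[319,86],[318,236],[318,346]],.006);print(X,np.linalg.norm(X[2]-X[0]))
```

```text
[[320.44578394 232.6237491 ]
 [320.44847108 238.27912026]]
[[ 0.35949777 -0.08722965  0.006     ]
 [ 0.43600137 -0.10281688  0.006     ]
 [ 0.50618373 -0.11667594  0.006     ]] 0.1496123538263569
```

step_arm:
  hand: [0.045,0.045,0.045,0.045,0.0,0.0,0.0,0.0,0.0,0.0]
  slide:
    - [-0.007,0.001,-0.005]
    - [0,0,-0.005]
    - [0,0,0]
    - [0,0,0]
    - [0,0,0]
    - [0,0,0]
    - [0,0,0]
    - [0,0,0]
    - [0,0,0]
    - [0,0,0]
  twist: [0,0,0,0,0,0,0,0,0,0]
  force: 40

```text
time_s: 4.1
position: [0.4271, -0.1003, 0.0024]
tool_rot: [[-0.981, 0.193, 0.0], [0.193, 0.981, -0.0], [-0.0, -0.0, -1.0]]
contact_force: [0.0, -0.6, -0.3]
finger_gap: 0.0004
finger_force: 0.0
```

Run:
```python
from h import *
s=robot.observe();print(s['position'],s['finger_gap'])
p,d,c=snap('wrist','w4');cv2.imwrite('pics/w4b.png',p)
```

```text
[ 0.4270797  -0.10033042  0.00235228] 0.00036147448996925503
```

View pics/w4b.png

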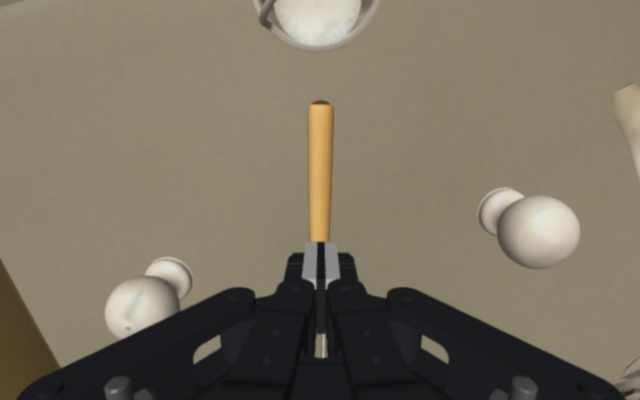

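Run:
```python
from h import *
L=load('w4');P=cloud(L,L['d'])
for u,v in[(320,200),(320,230),(320,238),(312,238),(310,244),(310,250),(330,246),(330,255),(312,265),(330,275),(320,250),(320,270),(320,300),(320,345)]:print(u,v,L['p'][v,u],L['d'][v,u].round(4),P[v,u].round(4))
print(proj(L,[[.427,-.1003,.0024],[.416,-.098,.0024],[.416,-.098,.022],[.416,-.098,.042]]))
print(L['R'],ray(L,[320,200])[0])
```

```text
320 200 [ 98 168 213] 0.168 [ 0.405  -0.0962  0.0082]
320 230 [ 98 168 212] 0.173 [ 0.4206 -0.0992  0.0074]
320 238 [101 171 214] 0.1731 [ 0.4245 -0.1     0.0084]
312 238 [ 96 160 200] 0.1747 [ 0.4243 -0.1041  0.0069]
310 244 [136 137 139] 0.1447 [ 0.4157 -0.1026  0.0356]
310 250 [135 137 137] 0.1379 [ 0.4155 -0.1023  0.0426]
330 246 [138 139 139] 0.1431 [ 0.4175 -0.0943  0.0374]
330 255 [136 137 137] 0.1346 [ 0.4176 -0.0946  0.0462]
312 265 [136 136 136] 0.126 [ 0.4162 -0.1013  0.0551]
330 275 [136 137 138] 0.1192 [ 0.4177 -0.0951  0.0622]
320 250 [25 23 23] 0.1392 [ 0.4167 -0.0984  0.0414]
320 270 [22 21 21] 0.123 [ 0.4171 -0.0985  0.0583]
320 300 [36 34 35] 0.1184 [ 0.4249 -0.1     0.0653]
320 345 [ 99 121 130] 0.2007 [ 4.944e-01 -1.137e-01 -4.000e-04]
[[320.34244646 238.22948288]
 [320.62061463 217.88880248]
 [320.65473543 231.29130776]
 [320.69909402 248.71989406]]
[[ 1.92016193e-01  9.81391631e-01  4.98889764e-04]
 [ 9.45632055e-01 -1.85155508e-01  2.67390079e-01]
 [ 2.62506757e-01 -5.08714588e-02 -9.63588240e-01]] [ 0.36135909 -0.08745115  0.17020104]
```

Run:
```python
from h import *
for f,z in(('wrist0',.205),('w1',.249),('w2',.249),('w3',.0133),('w4',.0024)):
    L=load(f);P=cloud(L,L['d']);near=(L['d']<.16)&(L['d']>0.05)
    m=near;v,u=np.where(m);i=np.argsort(P[m][:,2])[:400];q=P[m][i]
    print(f,'lowest near z-TCP',(np.percentile(q[:,2],[0,5,50])-z).round(4),'px',u[i].min(),u[i].max(),v[i].min(),v[i].max(), 'zeros',(L['d']==0).sum())
    for vv in (236,239,242,245,248,252,260): print(vv,[(x,L['p'][vv,x].tolist(),round(float(P[vv,x,2]-z),3)) for x in((268,388) if f!='w4' else (312,328))])
```

```text
wrist0 lowest near z-TCP [0.0368 0.0379 0.0409] px 198 444 254 303 zeros 993
236 [(268, [160, 170, 177], -0.717), (388, [119, 138, 145], -0.949)]
239 [(268, [163, 175, 182], -0.696), (388, [120, 138, 146], -0.947)]
242 [(268, [164, 175, 181], -0.673), (388, [119, 137, 147], -0.948)]
245 [(268, [165, 177, 183], -0.649), (388, [120, 138, 147], -0.945)]
248 [(268, [166, 177, 185], -0.626), (388, [120, 140, 147], -0.943)]
252 [(268, [168, 181, 187], -0.601), (388, [79, 95, 102], -0.233)]
260 [(268, [175, 186, 194], -0.552), (388, [110, 132, 142], -0.215)]
w1 lowest near z-TCP [0.0287 0.0308 0.0347] px 222 421 246 294 zeros 989
236 [(268, [112, 135, 145], -0.25), (388, [89, 148, 181], -0.247)]
239 [(268, [111, 134, 142], -0.25), (388, [80, 132, 164], -0.247)]
242 [(268, [111, 134, 142], -0.251), (388, [65, 109, 135], -0.241)]
245 [(268, [110, 135, 143], -0.25), (388, [73, 120, 148], -0.232)]
248 [(268, [110, 132, 142], -0.248), (388, [78, 128, 157], -0.223)]
252 [(268, [111, 132, 142], -0.25), (388, [81, 134, 165], -0.211)]
260 [(268, [110, 133, 143], -0.251), (388, [89, 105, 114], -0.23)
[... 922 characters left out ...]
.033), (388, [135, 139, 138], 0.037)]
252 [(268, [13, 14, 14], 0.033), (388, [135, 137, 139], 0.041)]
260 [(268, [12, 11, 11], 0.033), (388, [136, 137, 137], 0.048)]
w4 lowest near z-TCP [-0.0092 -0.0071 -0.0051] px 0 639 0 59 zeros 1046
236 [(312, [96, 160, 200], 0.005), (328, [63, 106, 138], 0.004)]
239 [(312, [95, 159, 199], 0.005), (328, [63, 105, 135], 0.003)]
242 [(312, [125, 136, 145], 0.03), (328, [122, 127, 133], 0.031)]
245 [(312, [136, 136, 137], 0.035), (328, [136, 137, 138], 0.033)]
248 [(312, [135, 137, 137], 0.037), (328, [136, 138, 139], 0.037)]
252 [(312, [137, 138, 139], 0.04), (328, [136, 137, 138], 0.041)]
260 [(312, [136, 136, 137], 0.049), (328, [135, 136, 137], 0.049)]
```

Run:
```python
from h import *
p,d,c=snap('scene','s4');L=load('s4')
print(proj(L,[[.427,-.1003,.0024],[.427,-.1003,.034],[.427,-.1003,.075]]))
x,y=proj(L,[[.427,-.1003,.03]])[0].astype(int)
cv2.imwrite('pics/s4c.png',cv2.resize(p[y-70:y+60,x-80:x+80],(800,600),interpolation=cv2.INTER_CUBIC));print(x,y)
```

```text
[[318.77379646 244.84683014]
 [318.76431852 236.53951978]
 [318.75145046 225.291727  ]]
318 237
```

View pics/s4c.png

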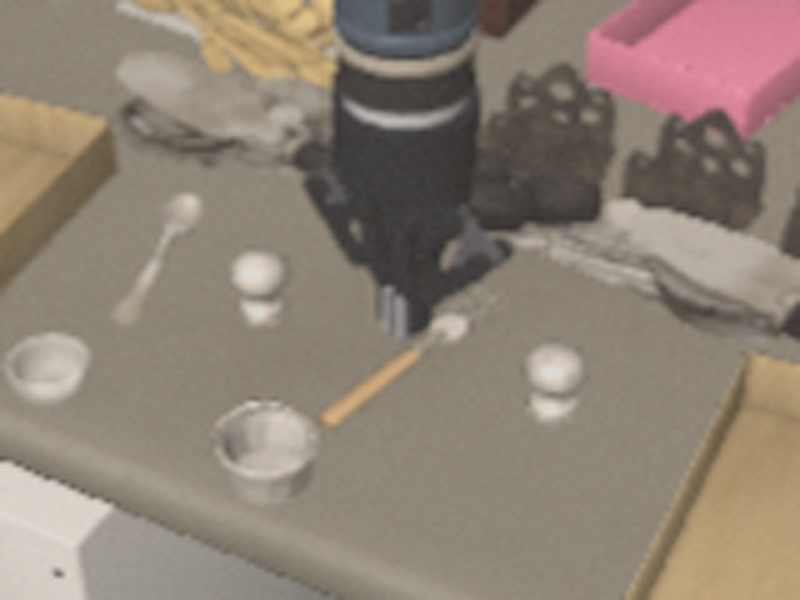

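The scene crop shows the shut fingertips at (400,330), hovering clearly above the fork. The measured tips sit about 31 mm higher than the reported TCP, while x and y agree. I'll apply a +0.030 tip offset and descend in steps, watching the force.

step_arm:
  hand: [0.04,0.04,0.04,0.04,0.04,0.04,0.04,0.04,0.04]
  slide:
    - [0,0,0]
    - [0,0,0]
    - [0,0,0]
    - [0,0,0]
    - [0,0,-0.01]
    - [0,0,-0.008]
    - [0,0,-0.006]
    - [0,0,0]
    - [0,0,0]
  twist: [0,0,0,0,0,0,0,0,0]

```text
time_s: 5.1
position: [0.4266, -0.1001, -0.0222]
tool_rot: [[-0.981, 0.193, -0.001], [0.193, 0.981, 0.0], [0.001, 0.0, -1.0]]
contact_force: [0.2, 0.0, 0.7]
finger_gap: 0.0401
finger_force: 0.0
```

```bash
cat > tips.py <<'E'
from h import *
import sys
s=robot.observe();p,d,c=snap('wrist',sys.argv[1]);P=cloud(c,d)
m=(abs(P[...,0]-s['position'][0])<.03)&(abs(P[...,1]-s['position'][1])<.06)&(d>.02)&(d<.2)
print(s['position'].round(4),s['contact_force'].round(2),s['finger_gap'])
# pad front faces: grey columns
g=p.astype(int);gr=(g.max(2)-g.min(2)<8)&(g.mean(2)>110)&(g.mean(2)<165)
for sl in (slice(0,320),slice(320,640)):
    mm=np.zeros_like(m);mm[:,sl]=True;mm&=gr&m
    print(mm.sum(),np.percentile(P[mm],[2],axis=0).round(4),P[mm][:,2].min().round(4))
E
python3 tips.py w5
```

```text
[ 0.4266 -0.1001 -0.0222] [0.16 0.04 0.72] 0.040064516442979585
492 [[ 0.411  -0.1239  0.0112]] 0.0102
480 [[ 0.4202 -0.0768  0.0116]] 0.0102
```

View pics/w5.png

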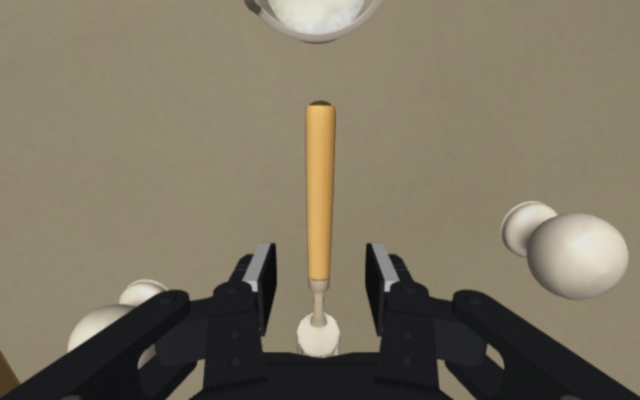

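The pads now bracket the tan handle (its end is at (318,280)), with tips about 10 mm above the table. I'll go down 6 mm and close.

step_arm:
  hand: [0.04,0.04,0.04,0.0,0.0,0.0,0.0,0.0,0.0]
  slide:
    - [0,0,-0.004]
    - [0,0,-0.002]
    - [0,0,0]
    - [0,0,0]
    - [0,0,0]
    - [0,0,0]
    - [0,0,0]
    - [0,0,0]
    - [0,0,0]
  twist: [0,0,0,0,0,0,0,0,0]
  force: 40

```text
time_s: 6.05
position: [0.4293, -0.101, -0.0255]
tool_rot: [[-0.981, 0.193, 0.004], [0.193, 0.981, -0.001], [-0.005, -0.0, -1.0]]
contact_force: [-0.1, 1.4, 7.4]
finger_gap: 0.0086
finger_force: 42.7
```

Gripped: gap 8.6 mm at 43 N, with light table contact at reported z −0.0255. I'll lift and carry it to the fork tray.

step_arm:
  hand: [0,0,0,0,0,0,0]
  slide:
    - [0,0,0.01]
    - [0,0,0.03]
    - [0,0,0.045]
    - [0,0,0.045]
    - [0,0.02,0]
    - [0,0.03,0]
    - [0,0,0]
  twist: [0,0,0,0,0,0,0]

```text
time_s: 6.75
position: [0.4268, -0.048, 0.103]
tool_rot: [[-0.982, 0.189, 0.0], [0.189, 0.982, 0.001], [-0.0, 0.001, -1.0]]
contact_force: [-0.2, -0.6, -0.8]
finger_gap: 0.0089
finger_force: 40.3
```

step_arm:
  hand: [0,0,0,0,0,0,0,0,0,0,0,0]
  slide:
    - [0.007,0.03,0]
    - [0.007,0.045,0]
    - [0.007,0.048,0]
    - [0.007,0.048,0]
    - [0.007,0.048,0]
    - [0.007,0.048,0]
    - [0.007,0.048,0]
    - [0.007,0.048,0]
    - [0.007,0.048,0]
    - [0.007,0.045,0]
    - [0.006,0.023,0]
    - [0,0,0]
  twist: [0.01,0.01,0.01,0.01,0.01,0.01,0.01,0.01,0.01,0.01,0.005,0]

```text
time_s: 7.95
position: [0.5029, 0.4313, 0.1005]
tool_rot: [[-0.996, 0.085, -0.001], [0.085, 0.996, -0.0], [0.001, -0.0, -1.0]]
contact_force: [-0.3, -0.8, 0.8]
finger_gap: 0.0085
finger_force: 40.3
```

Run:
```python
from h import *
s=robot.observe();print(s['position'],s['finger_gap'],s['tool_rot'].round(3).tolist(),s['contact_force'])
snap('wrist','w6')
```

```text
[0.50291716 0.43125886 0.10050758] 0.008518239181067885 [[-0.996, 0.085, -0.001], [0.085, 0.996, -0.0], [0.001, -0.0, -1.0]] [-0.30114749 -0.77463534  0.80932909]
```

View pics/w6.png

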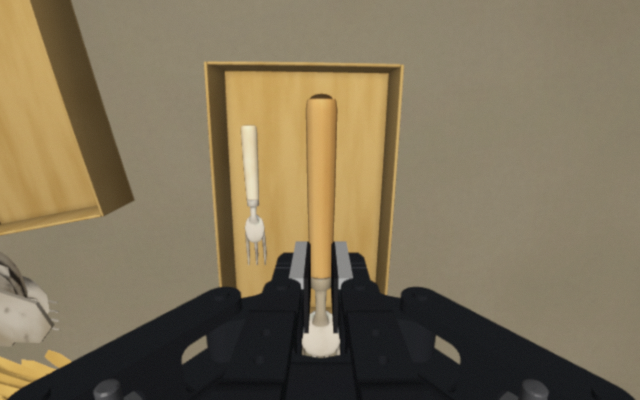

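The fork is held level over the fork tray, parallel to the sample at (252,195). Lowering.

step_arm:
  hand: [0,0,0,0,0,0,0,0,0]
  slide:
    - [0,0,-0.04]
    - [0,0,-0.04]
    - [0,0,-0.02]
    - [0,0,-0.012]
    - [0,0,-0.004]
    - [0,0,-0.003]
    - [0,0,-0.001]
    - [0,0,0]
    - [0,0,0]
  twist: [0,0,0,0,0,0,0,0,0]

```text
time_s: 8.9
position: [0.5039, 0.4293, -0.0162]
tool_rot: [[-0.996, 0.089, 0.002], [0.089, 0.996, 0.001], [-0.002, 0.001, -1.0]]
contact_force: [0.6, -0.1, 0.2]
finger_gap: 0.0089
finger_force: 40.3
```

step_arm:
  hand: [0,0,0,0,0]
  slide:
    - [0,0,-0.002]
    - [0,0,-0.002]
    - [0,0,-0.001]
    - [0,0,0]
    - [0,0,0]
  twist: [0,0,0,0,0]

```text
time_s: 9.4
position: [0.5029, 0.4286, -0.0229]
tool_rot: [[-0.996, 0.089, -0.0], [0.089, 0.996, -0.0], [0.0, -0.0, -1.0]]
contact_force: [0.1, 0.1, -0.3]
finger_gap: 0.0089
finger_force: 40.3
```

step_arm:
  hand: [0,0,0]
  slide:
    - [0,0,-0.0015]
    - [0,0,0]
    - [0,0,0]
  twist: [0,0,0]

```text
time_s: 9.7
position: [0.5032, 0.4288, -0.0235]
tool_rot: [[-0.996, 0.089, 0.001], [0.089, 0.996, 0.0], [-0.0, 0.0, -1.0]]
contact_force: [-1.8, -1.4, 4.1]
finger_gap: 0.0091
finger_force: 41.7
```

Contact with the floor at z −0.0235 (4 N). I'll release to a small opening, then lift.

step_arm:
  hand: [0.03,0.03,0.03,0.03,0.03,0.03,0.03,0.03,0.04]
  slide:
    - [0,0,0]
    - [0,0,0]
    - [0,0,0]
    - [0,0,0.01]
    - [0,0,0.03]
    - [0,0,0.04]
    - [0,0,0.04]
    - [0,0,0]
    - [0,0,0]
  twist: [0,0,0,0,0,0,0,0,0]

```text
time_s: 10.6
position: [0.5043, 0.4295, 0.0986]
tool_rot: [[-0.996, 0.089, 0.004], [0.089, 0.996, 0.003], [-0.004, 0.003, -1.0]]
contact_force: [0.3, -0.7, 0.1]
finger_gap: 0.0399
finger_force: 0.0
```

Run:
```python
from h import *
s=robot.observe();print(s['position'],s['tool_rot'].round(3).tolist())
p,d,c=snap('wrist','w7');cv2.imwrite('pics/w7s.png',cv2.resize(p,(480,300)))
```

```text
[0.50431913 0.42954728 0.09858932] [[-0.996, 0.089, 0.004], [0.089, 0.996, 0.003], [-0.004, 0.003, -1.0]]
```

View pics/w7s.png

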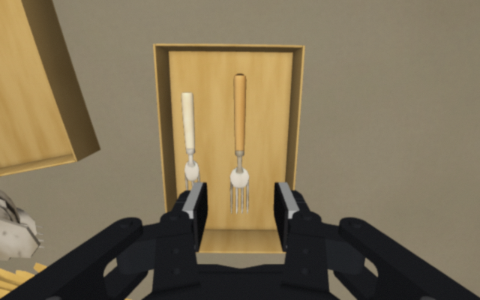

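The fork lies flat, parallel, beside the sample: fork (240,145), sample (190,140). Next is the spoon.

step_arm:
  hand: [0.04,0.04,0.04,0.04,0.04,0.04,0.04,0.04,0.04,0.04,0.04,0.04]
  slide:
    - [-0.007,-0.03,0]
    - [-0.007,-0.045,0]
    - [-0.007,-0.048,0]
    - [-0.007,-0.048,0]
    - [-0.007,-0.048,0]
    - [-0.007,-0.048,0]
    - [-0.007,-0.045,0]
    - [-0.007,-0.03,0]
    - [-0.007,-0.012,-0.03]
    - [0,0,-0.04]
    - [0,0,-0.02]
    - [0,0,0]
  twist: [0.04,0.04,0.04,0.04,0.04,0.04,0.04,0.04,0,0,0,0]

```text
time_s: 11.85
position: [0.434, 0.0743, 0.0001]
tool_rot: [[-0.973, -0.228, -0.012], [-0.229, 0.974, -0.0], [0.012, 0.003, -1.0]]
contact_force: [-0.6, -0.4, -1.2]
finger_gap: 0.0396
finger_force: 0.0
```

```bash
python3 tips.py w8
python3 - <<'E'
from h import *
L=load('w8');s=robot.observe();print(s['tool_rot'].round(3).tolist())
p=L['p'];g=cv2.cvtColor(p,cv2.COLOR_BGR2LAB).astype(float);bg=np.median(g[60:160,100:500].reshape(-1,3),0)
m=(np.linalg.norm(g-bg,axis=2)>22);m[245:]=0;m[:, :230]=0;m[:,400:]=0
n,l,st,ce=cv2.connectedComponentsWithStats(m.astype(np.uint8));i=1+st[1:,4].argmax();px=np.argwhere(l==i)[:,::-1];X=onplane(L,px,.005)[:,:2]
q=X-X.mean(0);v=np.linalg.svd(q,full_matrices=False)[2][0];v*=np.sign(v[0]);print(st[i],'end x',X[:,0].min(),'axis',np.degrees(np.arctan2(v[1],v[0])),'mid',X.mean(0))
E
```

```text
[4.34e-01 7.43e-02 1.00e-04] [-0.58 -0.4  -1.15] 0.03962363095152607
496 [[0.4291 0.046  0.0333]] 0.0323
482 [[0.4182 0.0929 0.0339]] 0.0323
[[-0.973, -0.229, -0.008], [-0.229, 0.973, -0.0], [0.007, 0.002, -1.0]]
[ 306  129   28  116 2196] end x 0.3788641037691147 axis 13.548157149282256 mid [0.4035754  0.06632528]
```

View pics/w8.png

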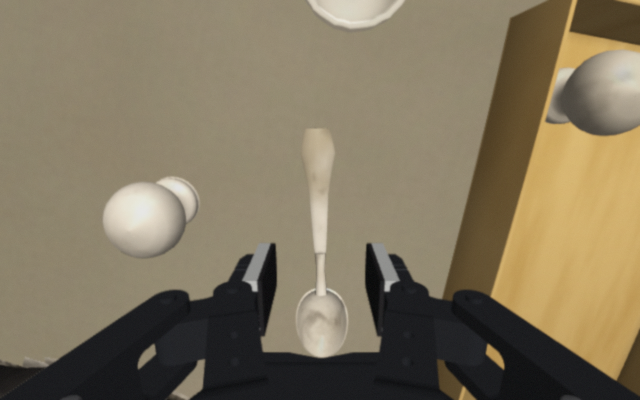

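The spoon is centred between the pads, with handle end at (318,130), neck at (320,252) and bowl at (321,320).

step_arm:
  hand: [0.04,0.04,0.04,0.04,0.0,0.0,0.0,0.0,0.0,0.0]
  slide:
    - [0,-0.001,-0.012]
    - [0,0,-0.008]
    - [0,0,-0.004]
    - [0,0,0]
    - [0,0,0]
    - [0,0,0]
    - [0,0,0]
    - [0,0,0]
    - [0,0,0]
    - [0,0,0]
  twist: [0,0,0,0,0,0,0,0,0,0]
  force: 40

```text
time_s: 12.9
position: [0.4401, 0.0737, -0.0181]
tool_rot: [[-0.973, -0.229, 0.0], [-0.229, 0.973, -0.0], [-0.0, -0.0, -1.0]]
contact_force: [0.4, -0.2, 0.4]
finger_gap: -0.0001
finger_force: 0.0
```

Closed too high (z −0.018, the arm had not settled earlier). I'll reopen, shift back toward the handle and go lower.

step_arm:
  hand: [0.04,0.04,0.04,0.04,0.04,0.04,0.04]
  slide:
    - [0,0,0]
    - [0,0,0]
    - [0,0,0]
    - [-0.007,-0.001,-0.003]
    - [0,0,-0.002]
    - [0,0,0]
    - [0,0,0]
  twist: [0,0,0,0,0,0,0]

```text
time_s: 13.6
position: [0.4328, 0.0727, -0.0234]
tool_rot: [[-0.973, -0.229, -0.0], [-0.229, 0.973, 0.0], [0.0, 0.0, -1.0]]
contact_force: [-0.2, 1.0, -0.9]
finger_gap: 0.0401
finger_force: 0.0
```

```bash
python3 tips.py w9
python3 - <<'E'
from h import *
L=load('w9');P=cloud(L,L['d'])
p=L['p'];g=cv2.cvtColor(p,cv2.COLOR_BGR2LAB).astype(float);bg=np.median(g[60:160,100:500].reshape(-1,3),0)
m=(np.linalg.norm(g-bg,axis=2)>22)
for v in range(130,330,15):
    r=np.where(m[v,285:355])[0]+285
    if len(r):X=onplane(L,[[r.min(),v],[r.max(),v]],.004);print(v,r.min(),r.max(),X[:,:2].mean(0).round(4),np.linalg.norm(X[1]-X[0]).round(4),P[v,r].max(0)[2].round(4))
E
```

```text
[ 0.4328  0.0727 -0.0234] [-0.18  1.   -0.87] 0.040114087086881085
490 [[0.4275 0.0444 0.01  ]] 0.0087
481 [[0.4165 0.0913 0.0096]] 0.0087
145 308 333 [0.3826 0.0606] 0.0102 0.0042
160 308 338 [0.3884 0.063 ] 0.0124 0.0046
175 310 336 [0.3945 0.0645] 0.0109 0.0047
190 312 334 [0.4008 0.066 ] 0.0093 0.0048
205 312 332 [0.4073 0.0671] 0.0085 0.004
220 312 331 [0.4139 0.0684] 0.0082 0.0041
235 313 331 [0.4206 0.0702] 0.0079 0.0045
250 314 330 [0.4275 0.0719] 0.0071 0.0048
265 315 330 [0.4346 0.0738] 0.0068 0.0044
280 320 327 [0.4418 0.076 ] 0.0032 0.0059
295 320 327 [0.4493 0.0778] 0.0032 0.0078
310 319 328 [0.4571 0.0796] 0.0042 0.0091
325 303 345 [0.465  0.0818] 0.02 0.0099
```

step_arm:
  hand: [0.04,0.04,0.04,0.0,0.0,0.0,0.0,0.0,0.0]
  slide:
    - [-0.004,0.0,-0.002]
    - [0,0,0]
    - [0,0,0]
    - [0,0,0]
    - [0,0,0]
    - [0,0,0]
    - [0,0,0]
    - [0,0,0]
    - [0,0,0]
  twist: [0,0,0,0,0,0,0,0,0]
  force: 40

```text
time_s: 14.55
position: [0.4293, 0.0727, -0.025]
tool_rot: [[-0.973, -0.229, 0.001], [-0.229, 0.973, 0.0], [-0.001, -0.0, -1.0]]
contact_force: [0.0, 0.4, 2.2]
finger_gap: 0.0076
finger_force: 40.4
```

Gripped at 7.6 mm. Lift and carry it to the spoon tray.

step_arm:
  hand: [0,0,0,0,0,0]
  slide:
    - [0,0,0.01]
    - [0,0,0.03]
    - [0,0,0.045]
    - [0,-0.01,0.04]
    - [0,-0.03,0]
    - [0,-0.04,0]
  twist: [0,0,0,0,0,0]

```text
time_s: 15.15
position: [0.4307, -0.0074, 0.1028]
tool_rot: [[-0.973, -0.233, 0.005], [-0.233, 0.973, -0.0], [-0.005, -0.002, -1.0]]
contact_force: [0.7, -0.8, -2.0]
finger_gap: 0.0072
finger_force: 40.2
```

step_arm:
  hand: [0,0,0,0,0,0,0,0,0,0,0]
  slide:
    - [-0.006,-0.045,0]
    - [-0.006,-0.045,0]
    - [-0.006,-0.045,0]
    - [-0.006,-0.045,0]
    - [-0.006,-0.045,0]
    - [-0.006,-0.045,0]
    - [-0.006,-0.035,0]
    - [-0.006,-0.018,0]
    - [-0.004,-0.006,0]
    - [0,0,0]
    - [0,0,0]
  twist: [-0.02,-0.02,-0.02,-0.02,-0.02,-0.02,-0.02,-0.02,-0.011,0,0]

```text
time_s: 16.25
position: [0.3771, -0.3352, 0.0999]
tool_rot: [[-0.998, -0.061, 0.0], [-0.061, 0.998, 0.001], [-0.0, 0.001, -1.0]]
contact_force: [0.1, -0.3, -0.1]
finger_gap: 0.007
finger_force: 40.2
```

Run:
```python
from h import *
s=robot.observe();print(s['position'],s['finger_gap'],s['tool_rot'].round(3).tolist(),s['contact_force'])
p,d,c=snap('wrist','w10');cv2.imwrite('pics/w10s.png',cv2.resize(p,(480,300)))
```

```text
[ 0.37710163 -0.33524655  0.09991827] 0.00699065522993095 [[-0.998, -0.061, 0.0], [-0.061, 0.998, 0.001], [-0.0, 0.001, -1.0]] [ 0.13568743 -0.33014369 -0.09829145]
```

View pics/w10s.png

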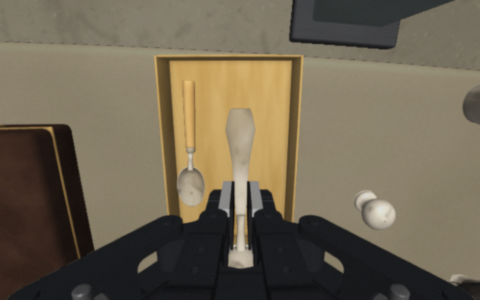

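The spoon is over the middle of its tray, parallel to the sample at (191,145). Lowering.

step_arm:
  hand: [0,0,0,0,0,0,0,0,0]
  slide:
    - [0,0,-0.04]
    - [0,0,-0.04]
    - [0,0,-0.02]
    - [0,0,-0.012]
    - [0,0,-0.005]
    - [0,0,-0.002]
    - [0,0,0]
    - [0,0,0]
    - [0,0,0]
  twist: [0,0,0,0,0,0,0,0,0]

```text
time_s: 17.2
position: [0.3778, -0.3372, -0.0179]
tool_rot: [[-0.998, -0.06, 0.002], [-0.06, 0.998, -0.002], [-0.001, -0.002, -1.0]]
contact_force: [0.2, 0.5, 1.1]
finger_gap: 0.0073
finger_force: 40.2
```

step_arm:
  hand: [0,0,0,0,0]
  slide:
    - [0,0,-0.0015]
    - [0,0,-0.001]
    - [0,0,0]
    - [0,0,0]
    - [0,0,0]
  twist: [0,0,0,0,0]

```text
time_s: 17.7
position: [0.377, -0.3363, -0.0217]
tool_rot: [[-0.998, -0.06, -0.0], [-0.06, 0.998, 0.0], [0.0, 0.0, -1.0]]
contact_force: [-0.1, 0.1, -0.5]
finger_gap: 0.007
finger_force: 40.2
```

step_arm:
  hand: [0,0,0]
  slide:
    - [0,0,-0.0015]
    - [0,0,0]
    - [0,0,0]
  twist: [0,0,0]

```text
time_s: 18.0
position: [0.3772, -0.3365, -0.023]
tool_rot: [[-0.998, -0.06, 0.0], [-0.06, 0.998, -0.0], [-0.0, -0.0, -1.0]]
contact_force: [-0.2, -0.7, 1.0]
finger_gap: 0.0075
finger_force: 40.3
```

step_arm:
  hand: [0.03,0.03,0.03,0.03,0.03,0.03,0.03,0.05,0.06]
  slide:
    - [0,0,0]
    - [0,0,0]
    - [0,0,0]
    - [0,0,0.01]
    - [0,0,0.03]
    - [0,0,0.04]
    - [0,0,0.04]
    - [0,0,0]
    - [0,0,0]
  twist: [0,0,0,0,0,0,0,0,0]

```text
time_s: 18.9
position: [0.3781, -0.3375, 0.0992]
tool_rot: [[-0.998, -0.06, 0.003], [-0.06, 0.998, -0.003], [-0.003, -0.004, -1.0]]
contact_force: [0.1, 0.3, 0.3]
finger_gap: 0.0579
finger_force: 0.0
```

```bash
python3 - <<'E'
from h import *
s=robot.observe();print(s['position'],s['finger_gap'],s['tool_rot'].round(3).tolist())
p,d,c=snap('wrist','w11');cv2.imwrite('pics/w11s.png',cv2.resize(p,(480,300)))
E
sed -i 's/for f in(.w1.,.w2.):/import sys\nfor f in sys.argv[1:]:/' m3.py; python3 m3.py w11 | grep ' s[ab]'
```

```text
[ 0.37807099 -0.33748639  0.09917405] 0.057915900966371496 [[-0.998, -0.06, 0.003], [-0.06, 0.998, -0.003], [-0.003, -0.004, -1.0]]Traceback (most recent call last):
  File "m3.py", line 9, in <module>
    print(f,k,len(q),r.round(4),'top',np.percentile(q[:,2],97).round(4))
                                      ~~~~~~~~~~~~~^^^^^^^^^^^
    return _quantile_unchecked(
        a, q, axis, out, overwrite_input, method, keepdims, weights)
    return _ureduce(a,
                    func=_quantile_ureduce_func,
    ...<5 lines>...
                    overwrite_input=overwrite_input,
                    method=method)
    r = func(a, **kwargs)
    result = _quantile(arr,
                       quantiles=q,
    ...<2 lines>...
                       out=out,
                       weights=wgt)
    slices_having_nans = np.isnan(arr[-1, ...])
                                  ~~~^^^^^^^^^
IndexError: index -1 is out of bounds for axis 0 with size 0
```

View pics/w11s.png

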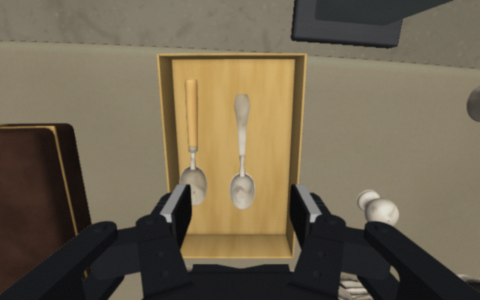

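The spoon lies flat at (242,150), parallel to the sample. Next is stopper_b.

step_arm:
  hand: [0.065,0.065,0.065,0.065,0.065,0.065,0.065,0.065,0.065]
  slide:
    - [0.014,0.038,0]
    - [0.014,0.038,0]
    - [0.015,0.038,0]
    - [0.015,0.036,0]
    - [0,0,-0.04]
    - [0,0,-0.03]
    - [0,0,0]
    - [0,0,0]
    - [0,0,0]
  twist: [0.01,0.01,0.01,0.005,0,0,0,0,0]

```text
time_s: 19.85
position: [0.4357, -0.187, 0.028]
tool_rot: [[-0.996, -0.095, 0.001], [-0.095, 0.996, -0.001], [-0.001, -0.001, -1.0]]
contact_force: [-0.4, 1.0, 0.2]
finger_gap: 0.0652
finger_force: 0.0
```

```bash
python3 - <<'E'
from h import *
p,d,c=snap('wrist','w12x');s=robot.observe();print(s['position'])
E
python3 m3.py w12x 2>&1| grep ' s[ab]'; sed -i "s/dict(sa=(.430,-.003),sb=(.434,-.187))/dict(sb=(.434,-.187),sa=(.430,-.003))/" m3.py;  python3 m3.py w12x 2>&1| grep ' s[ab]'
```

```text
[ 0.43614379 -0.18737884  0.02856928]
w12x sa 958 [ 0.4315 -0.0035  0.0306] top 0.0372
w12x sb 3143 [ 0.4352 -0.1876  0.0278] top 0.0437
w12x sb 3143 [ 0.4352 -0.1876  0.0278] top 0.0437
w12x sa 958 [ 0.4315 -0.0035  0.0306] top 0.0372
```

Spot on. I'll descend 49 mm and close.

step_arm:
  hand: [0.065,0.065,0.065,0.065,0.065,0,0,0,0,0,0,0]
  slide:
    - [-0.001,0,-0.02]
    - [0,0,-0.02]
    - [0,0,-0.009]
    - [0,0,0]
    - [0,0,0]
    - [0,0,0]
    - [0,0,0]
    - [0,0,0]
    - [0,0,0]
    - [0,0,0]
    - [0,0,0]
    - [0,0,0]
  twist: [0,0,0,0,0,0,0,0,0,0,0,0]
  force: 30

```text
time_s: 21.1
position: [0.4349, -0.1868, -0.0211]
tool_rot: [[-0.995, -0.095, 0.002], [-0.095, 0.995, -0.001], [-0.002, -0.001, -1.0]]
contact_force: [0.1, 0.2, 5.7]
finger_gap: 0.0302
finger_force: 29.6
```

```bash
python3 tips.py w13; python3 m3.py w13 2>&1|grep sb
```

```text
[ 0.4349 -0.1868 -0.0211] [0.06 0.17 5.74] 0.030182821904164468
487 [[ 0.4257 -0.2092  0.0113]] 0.01
489 [[ 0.422  -0.1711  0.011 ]] 0.0096
w13 sb 10292 [ 0.4345 -0.1871  0.0289] top 0.0577
```

Tips are at z≈0.010 and ball centre at 0.029, so the pads straddle the equator. Lift and check.

step_arm:
  hand: [0,0,0,0,0,0,0]
  slide:
    - [0,0,0.01]
    - [0,0,0.03]
    - [0,0,0.045]
    - [0,0,0.035]
    - [0,0,0]
    - [0,0,0]
    - [0,0,0]
  twist: [0,0,0,0,0,0,0]

```text
time_s: 21.85
position: [0.4329, -0.1857, 0.0963]
tool_rot: [[-0.995, -0.095, -0.003], [-0.095, 0.995, 0.002], [0.002, 0.002, -1.0]]
contact_force: [0.2, -0.1, -0.2]
finger_gap: 0.0299
finger_force: 29.8
```

```bash
python3 tips.py w14
python3 - <<'E'
from h import *
L=load('w14');p=L['p'];P=cloud(L,L['d']);s=robot.observe()['position']
q=P[(np.hypot(P[...,0]-s[0],P[...,1]-s[1])<.03)&(L['d']>.05)&(P[...,2]>.05)&(L['p'].mean(2)>120)]
print('held: lowest z',np.percentile(q[:,2],[1,5,50]).round(4))
E
```

```text
[ 0.4329 -0.1857  0.0963] [ 0.2  -0.08 -0.24] 0.029856195085885502
484 [[ 0.4239 -0.2082  0.1282]] 0.1272
483 [[ 0.4203 -0.17    0.1287]] 0.1275
held: lowest z [0.1175 0.122  0.1566]
```

Held well. Carrying it to the stopper tray, to a spot 50 mm beyond its centre.

step_arm:
  hand: [0,0,0,0,0,0,0,0,0,0,0,0]
  slide:
    - [0.002,0.02,0]
    - [0.002,0.035,0]
    - [0.002,0.045,0]
    - [0.002,0.045,0]
    - [0.002,0.045,0]
    - [0.002,0.045,0]
    - [0.002,0.045,0]
    - [0.002,0.045,0]
    - [0.002,0.04,0]
    - [0.002,0.022,0]
    - [0,0.01,0]
    - [0,0,0]
  twist: [0,0,0,0,0,0,0,0,0,0,0,0]

```text
time_s: 23.1
position: [0.4528, 0.211, 0.0962]
tool_rot: [[-0.995, -0.097, -0.003], [-0.097, 0.995, -0.001], [0.003, -0.001, -1.0]]
contact_force: [0.5, -0.9, -0.0]
finger_gap: 0.0306
finger_force: 29.9
```

step_arm:
  hand: [0,0,0,0,0,0,0,0]
  slide:
    - [0,0,-0.03]
    - [0,0,-0.035]
    - [0,0,-0.025]
    - [0,0,-0.012]
    - [0,0,-0.006]
    - [0,0,0]
    - [0,0,0]
    - [0,0,0]
  twist: [0,0,0,0,0,0,0,0]

```text
time_s: 23.9
position: [0.4556, 0.211, -0.0085]
tool_rot: [[-0.995, -0.095, 0.003], [-0.095, 0.995, 0.001], [-0.003, 0.001, -1.0]]
contact_force: [0.7, -0.3, -0.8]
finger_gap: 0.0304
finger_force: 29.9
```

step_arm:
  hand: [0,0,0,0,0,0]
  slide:
    - [0,0,-0.004]
    - [0,0,-0.003]
    - [0,0,-0.001]
    - [0,0,0]
    - [0,0,0]
    - [0,0,0]
  twist: [0,0,0,0,0,0]

```text
time_s: 24.5
position: [0.454, 0.2107, -0.0182]
tool_rot: [[-0.995, -0.095, 0.0], [-0.095, 0.995, -0.0], [-0.0, -0.0, -1.0]]
contact_force: [0.7, -0.8, -0.4]
finger_gap: 0.0299
finger_force: 29.9
```

step_arm:
  hand: [0,0,0,0]
  slide:
    - [0,0,-0.0015]
    - [0,0,0]
    - [0,0,0]
    - [0,0,0]
  twist: [0,0,0,0]

```text
time_s: 24.9
position: [0.4545, 0.2108, -0.0191]
tool_rot: [[-0.995, -0.095, 0.001], [-0.095, 0.995, 0.0], [-0.001, 0.0, -1.0]]
contact_force: [-0.8, -0.8, 4.2]
finger_gap: 0.0302
finger_force: 30.1
```

On the floor. I'll release, lift and go to stopper_a.

step_arm:
  hand: [0.055,0.055,0.055,0.055,0.055,0.055,0.055,0.055,0.055,0.055]
  slide:
    - [0,0,0]
    - [0,0,0]
    - [0,0,0]
    - [0,0,0]
    - [0,0,0.01]
    - [0,0,0.025]
    - [0,0,0.04]
    - [0,0,0.04]
    - [0,0,0]
    - [0,0,0]
  twist: [0,0,0,0,0,0,0,0,0,0]

```text
time_s: 25.9
position: [0.4556, 0.2112, 0.0977]
tool_rot: [[-0.995, -0.095, 0.004], [-0.095, 0.995, 0.001], [-0.004, 0.001, -1.0]]
contact_force: [-0.7, -0.2, -0.3]
finger_gap: 0.055
finger_force: 0.0
```

step_arm:
  hand: [0.065,0.065,0.065,0.065,0.065,0.065,0.065,0.065,0.065,0.065,0.065]
  slide:
    - [-0.004,-0.035,0]
    - [-0.004,-0.045,0]
    - [-0.004,-0.045,0]
    - [-0.004,-0.045,0]
    - [-0.004,-0.03,0]
    - [-0.003,-0.014,0]
    - [0,0,-0.04]
    - [0,0,-0.03]
    - [0,0,0]
    - [0,0,0]
    - [0,0,0]
  twist: [0,0,0,0,0,0,0,0,0,0,0]

```text
time_s: 27.0
position: [0.432, -0.0033, 0.0266]
tool_rot: [[-0.995, -0.095, 0.002], [-0.095, 0.995, -0.0], [-0.002, -0.001, -1.0]]
contact_force: [-0.2, -1.0, -0.1]
finger_gap: 0.065
finger_force: 0.0
```

```bash
sed -i "s/sb=(.434,-.187)/sb=(.454,.211)/;s/print(f,k,len(q),r/if len(q)>50: print(f,k,len(q),r/" m3.py
python3 - <<'E'
from h import *
p,d,c=snap('wrist','w15');s=robot.observe();print(s['position'])
snap('top','t15')
E
python3 m3.py w15 t15 2>&1| grep ' s[ab]'
```

```text
[ 0.43249804 -0.00339373  0.02707775]
w15 sa 3191 [ 0.4313 -0.0038  0.0278] top 0.0437
```

step_arm:
  hand: [0.065,0.065,0.065,0.065,0.065,0,0,0,0,0,0,0]
  slide:
    - [-0.001,0,-0.02]
    - [0,0,-0.02]
    - [0,0,-0.008]
    - [0,0,0]
    - [0,0,0]
    - [0,0,0]
    - [0,0,0]
    - [0,0,0]
    - [0,0,0]
    - [0,0,0]
    - [0,0,0]
    - [0,0,0]
  twist: [0,0,0,0,0,0,0,0,0,0,0,0]
  force: 30

```text
time_s: 28.3
position: [0.431, -0.0034, -0.0216]
tool_rot: [[-0.995, -0.095, 0.002], [-0.095, 0.995, -0.0], [-0.002, -0.0, -1.0]]
contact_force: [-0.2, 0.3, 5.4]
finger_gap: 0.0307
finger_force: 29.6
```

step_arm:
  hand: [0,0,0,0,0,0,0]
  slide:
    - [0,0,0.01]
    - [0,0,0.03]
    - [0,0,0.045]
    - [0,0,0.035]
    - [0,0,0]
    - [0,0,0]
    - [0,0,0]
  twist: [0,0,0,0,0,0,0]

```text
time_s: 29.0
position: [0.4288, -0.0032, 0.0959]
tool_rot: [[-0.995, -0.095, -0.003], [-0.095, 0.995, 0.0], [0.003, 0.001, -1.0]]
contact_force: [-0.8, 0.1, -0.2]
finger_gap: 0.0302
finger_force: 29.8
```

step_arm:
  hand: [0,0,0,0,0,0,0,0,0]
  slide:
    - [-0.004,0.025,0]
    - [-0.004,0.04,0]
    - [-0.004,0.045,0]
    - [-0.004,0.045,0]
    - [-0.004,0.035,0]
    - [-0.004,0.02,0]
    - [-0.004,0,0]
    - [0,0,0]
    - [0,0,0]
  twist: [0,0,0,0,0,0,0,0,0]

```text
time_s: 29.9
position: [0.4014, 0.2056, 0.0963]
tool_rot: [[-0.996, -0.094, -0.002], [-0.094, 0.996, -0.001], [0.002, -0.001, -1.0]]
contact_force: [0.6, -0.4, -0.2]
finger_gap: 0.0302
finger_force: 29.9
```

step_arm:
  hand: [0,0,0,0,0,0,0,0]
  slide:
    - [0,0,-0.03]
    - [0,0,-0.035]
    - [0,0,-0.025]
    - [0,0,-0.012]
    - [0,0,-0.008]
    - [0,0,0]
    - [0,0,0]
    - [0,0,0]
  twist: [0,0,0,0,0,0,0,0]

```text
time_s: 30.7
position: [0.4035, 0.2071, -0.0111]
tool_rot: [[-0.995, -0.095, 0.003], [-0.095, 0.995, 0.001], [-0.003, 0.001, -1.0]]
contact_force: [0.2, -0.6, 0.6]
finger_gap: 0.0302
finger_force: 29.9
```

step_arm:
  hand: [0,0,0,0,0]
  slide:
    - [0,0,-0.003]
    - [0,0,-0.002]
    - [0,0,0]
    - [0,0,0]
    - [0,0,0]
  twist: [0,0,0,0,0]

```text
time_s: 31.2
position: [0.402, 0.2067, -0.0177]
tool_rot: [[-0.995, -0.095, -0.0], [-0.095, 0.995, -0.0], [0.0, -0.0, -1.0]]
contact_force: [1.0, 1.2, -0.1]
finger_gap: 0.03
finger_force: 29.9
```

step_arm:
  hand: [0,0,0,0,0]
  slide:
    - [0,0,-0.0015]
    - [0,0,-0.001]
    - [0,0,0]
    - [0,0,0]
    - [0,0,0]
  twist: [0,0,0,0,0]

```text
time_s: 31.7
position: [0.4023, 0.2068, -0.0196]
tool_rot: [[-0.995, -0.095, 0.001], [-0.095, 0.995, 0.0], [-0.001, 0.0, -1.0]]
contact_force: [-1.5, -1.0, 5.4]
finger_gap: 0.0297
finger_force: 30.2
```

On the floor. I'll release, lift and back away to look.

step_arm:
  hand: [0.055,0.055,0.055,0.055,0.055,0.055,0.055,0.055,0.055,0.055]
  slide:
    - [0,0,0]
    - [0,0,0]
    - [0,0,0]
    - [0,0,0]
    - [0,0,0.01]
    - [0,0,0.025]
    - [0,0,0.04]
    - [0,0,0.045]
    - [0,0,0.045]
    - [0,0,0.04]
  twist: [0,0,0,0,0,0,0,0,0,0]

```text
time_s: 32.7
position: [0.4023, 0.2068, 0.1881]
tool_rot: [[-0.995, -0.095, 0.002], [-0.095, 0.995, 0.001], [-0.003, 0.001, -1.0]]
contact_force: [0.6, 0.3, 0.2]
finger_gap: 0.055
finger_force: 0.0
```

step_arm:
  hand: [0.055,0.055,0.055,0.055,0.055,0.055]
  slide:
    - [0,-0.045,0]
    - [0,-0.045,0]
    - [0,-0.045,0]
    - [0,-0.045,0]
    - [0,0,0]
    - [0,0,0]
  twist: [0,0,0,0,0,0]

```text
time_s: 33.3
position: [0.4021, 0.0258, 0.1855]
tool_rot: [[-0.996, -0.092, 0.001], [-0.092, 0.996, 0.0], [-0.001, 0.0, -1.0]]
contact_force: [0.3, 0.3, 0.2]
finger_gap: 0.0552
finger_force: 0.0
```

```bash
python3 - <<'E'
from h import *
p,d,c=snap('wrist','w16');q,_,_=snap('top','t16')
A=cv2.resize(p[:,320:],(352,440));B=cv2.resize(q[170:305,130:290],(440,371),interpolation=cv2.INTER_CUBIC)
o=np.zeros((440,792,3),np.uint8);o[:,:352]=A;o[:371,352:]=B;cv2.imwrite('pics/end.png',o)
E
sed -i "s/sa=(.430,-.003)/sa=(.403,.206)/" m3.py; python3 m3.py w16 t16 2>&1| grep ' s[ab]'
```

```text
w16 sb 880 [0.4552 0.2098 0.03  ] top 0.046
w16 sa 935 [0.403  0.2064 0.0297] top 0.0457
```

View pics/end.png

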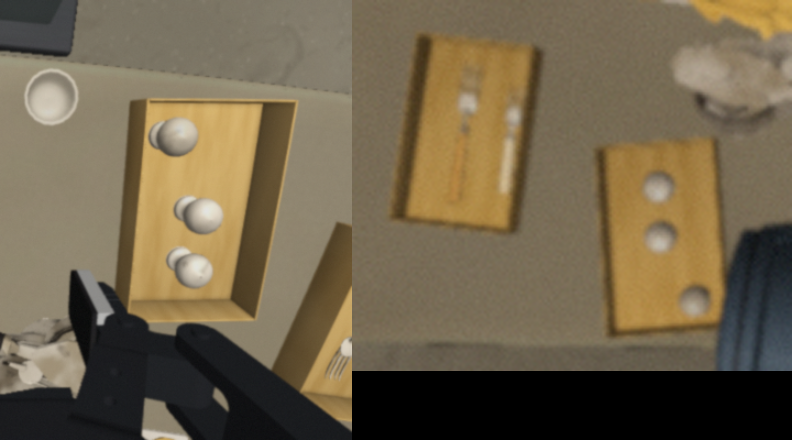

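Both stoppers stand upright at (203,215) and (193,270), with ball centres 2 mm higher than on the table. The fork lies beside its sample at (460,130), and the robot is clear of everything.

```bash
python3 -c "
from bench import robot
print(robot.finish_job())"
```

```text
the job is handed in; nothing more can be done
None
```

The job is handed in at about 33 s: the fork and spoon each lie flat beside their own kind, both stoppers stand upright in the stopper tray, and the sample pieces stayed in place.

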